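# Slide a carrier tile off the oven loading deck and set it to cool

## Robot

A 7-joint arm with a two-finger parallel gripper is mounted at the origin on the work surface. World frame = base frame: x ahead of the robot, y to its left, z up, the work surface at z = 0. Lengths are in m, angles in rad, forces in N, time in s.
With the tool pointing down it reaches from about 0.425 to 0.925 m from the base axis. Payload 6.8 kg.
Tool frame: the origin (TCP) lies midway between the tips of the shut fingers; the grasp point (between the pads) lies 19 mm behind it; z points along the fingers, y is the line along which they close (so a half turn about z gives the same grasp; the last joint's range is limited). The gripper opens to 85 mm and grips with 20 to 120 N. Pads are 22 mm wide; open, the fingers measure 114 mm over their backs; the gripper's body (76 mm by 85 mm) begins 54 mm behind the grasp point. The pads swing forward as they close: fully open they stand 13 mm farther back than shut.
Start: joints at [-0.108, 0.477, 0.022, 1.555, -0.011, 1.109, -0.083], TCP at [0.675, 0, 0.231] pointing down, gripper open.
Joint ranges: [-2.96, 2.96], [-0.34, 2.1], [-1.41, 1.46], [0.24, 2.44], [-1.37, 4.51], [0.17, 1.92], [-2.96, 2.96]. Speed limits (rad/s): [2.39, 2.39, 3.14, 3.14, 3.14, 3.14, 3.14].

## Interface

Orientations are given as a unit quaternion [w, x, y, z].
In Python, from station import bot, imaging gives the robot as it stands.
- The arm moves only by the tool move_arm, never from a script. Its argument "commands" is a list that holds one entry, the list of rows, each a list of 7 numbers: the shift along the tool's x, y, z in m, then the turn, a rotation vector about the tool's x, y, z in degrees, then the finger opening in m, from 0 to 0.0854. In form: [[[x, y, z, rx, ry, rz, grip], ...]]. A call has 1 to 20 rows; each row shifts and turns the commanded pose from where the row before left it, along the tool's axes as they then stand; what a row does not reach is not made up. A row lasts 1/8 s, in which the tool goes at most 62.5 mm and 10.7 degrees, less where a joint would pass 70% of its speed; a pose out of reach is approached as far as the arm can. A call is refused whole if a number of a shift passes 0.0625 or a number of a turn 10.7, either way. A call with a gripper value outside its range is refused whole. The fingers move at their own pace and stop on an object; "squeeze" is the grip in N (left out, the last holds). Time passes only in rows, so rows that do not move let the fingers close. It gives the time, the measured TCP pose, the force, the opening and the grip force at its end, in the units of the state.
- bot.get_obs(): the state, without advancing time (a new reading comes with each control period).
- imaging.read_camera(name): name is "scene" or "side" or "wrist"; returns the picture (400x640x3 uint8, red, green, blue); there is no depth.
- imaging.calibration(name): a dict with "intrinsics" (3x3 intrinsics, pixels), "extrinsics" (4x4, takes a point from camera to world coordinates); the wrist camera has in their place "mount" (4x4, takes a point from camera to tool coordinates, whose origin is the TCP and whose axes are the flange's). Camera axes: x right, y down, z forward; pixel columns grow to the right and rows downward; lengths in m; the calibration is good to about 2 mm. A picture is of the moment at which its call begins: read the wrist's pose just before it. calibration takes no time and is no camera call.
- bot.hand_in(): hands the job in; it is judged then, once.
The state is a dict: "t": time; "q": joint angles; "joint_vel": joint speeds; "joint_torque": joint torques, N m; "eef_pos": TCP position; "tool_rot": TCP orientation; "contact_force": force on the tool from outside, world axes, zero at the start; "torque": the same for the moment, N m; "gripper_width": opening from 0.0 (shut) to 1.0 (fully open); "grasp_force": force on a finger pad.
Only numpy, scipy, OpenCV 4.12 (cv2) and the standard library are available. Lean on these libraries where they do the work, as an engineer would, in place of code of your own. Each camera call takes 0.05 s, during which the arm holds its last target. There are 200 camera calls.

## Task

In the baking lab, slide the terracotta tile along its lane on the yellow loading deck until its end overhangs the deck's open edge by about a third of its length or a little more, still lying flat, then grip it there by its two long sides and lift it off. Set it down, without tipping or dropping it on the way, flat and centred on the aluminium cooling stand with its length along the rails, and let go. Leave the white tile where it lies.

Things in the scene. Friction and masses are not known exactly. Their poses are not given: they have to be found in the camera images.
- tile_center (a point): centre (half-way up) of the terracotta tile: loose flat slab, 60 mm wide (its x), 120 mm long (its y), 8 mm thick (its z, up), about 0.14 kg, with two pale printed rings on top. It lies flat in one of the deck's two lanes, its y along the lane; either lane may hold it.
- deck_outlet (a point): middle of the fixed yellow deck's open edge, at lane-floor height, 60 mm above the bench. y runs back along the deck (240 mm), -y out over free bench; x across (162 mm), z up. Two lanes 66 mm wide along y, middles at x = -38 and +38 mm, open-ended, lips 10 mm wide, 6 mm high: no room for fingers beside a tile; 60 mm or more free behind it (+y). A tile tips off if its centre passes the edge.
- stand_top (a point): middle of the top of the cooling stand, a fixed aluminium stand: two rails along y, 130 mm long, 36 mm wide (x) over all, so that a tile resting on them stands out 12 mm each side for the fingers; top 50 mm above the bench, on a base plate 90 x 150 mm, 5 mm thick. z up; either way round is the same.
- white_tile_center (a point): centre of the white tile, the same size as the terracotta one, loose in the other lane; to be left alone.
There are look-alikes about, which are no part of the job. What is shaped like the part that bears tile_center but black is not meant. What is shaped like the part that bears stand_top but red is not meant.

How it is judged:
On the way, in this order (a step that is already met when the one before it is completed fails the run):
1. the terracotta tile lies flat on the deck with at least 30 mm of its length over the open edge (y of tile_center in the frame of deck_outlet below 0.03 m and z of tile_center in the frame of deck_outlet between 0 and 0.01 m and angle between tile_center's own z axis and vertical below 0.12 rad), for 0.2 s.
2. the terracotta tile is lifted clear of the deck, its centre 20 mm or more above the lane floor (z of tile_center in the frame of deck_outlet above 0.02 m), for 0.1 s.
At the end, for the whole second after the job is handed in: The terracotta tile rests released, still and flat (within 6 degrees) on the cooling stand, its centre within 20 mm of the middle of the stand and its length within 14 degrees of the rails; the white tile is within 15 mm of where it was (horizontal distance between tile_center and stand_top below 0.02 m and z of tile_center in the frame of stand_top between 0.001 and 0.009 m and angle between tile_center's own z axis and vertical below 0.1 rad and angle between the y axis of tile_center and the y axis of stand_top, either way round below 0.25 rad and linear speed of tile below 0.02 m/s and distance of white_tile_center from where it was at the start of the episode below 0.015 m); the robot touches nothing.
It fails at once if the terracotta tile tips by more than 26 degrees (angle between tile_center's own z axis and vertical above 0.45 rad).
It fails at once if the terracotta tile is dropped onto the stand (faster than 0.55 m/s just above it, a fall of about 15 mm) (horizontal distance between tile_center and stand_top below 0.05 m and z of tile_center in the frame of stand_top below 0.02 m and linear speed of tile above 0.55 m/s).
It fails at once if the white tile is moved by more than 15 mm (distance of white_tile_center from where it was at the start of the episode above 0.015 m).
It also fails if it takes over 48 s, if anything falls off the work surface, if the arm or the gripper's body presses on something with over 40 N, if the wrist force passes 120 N, or if a joint passes its speed limit or range.

## Working session

There is one attempt and no reset: what is moved stays moved. The work goes in short steps, Python scripts to look and compute and a tool call to move; the robot and the scene stay as the last step left them, time stands still between calls to the robot, and variables do not carry over. Pictures are saved under pics/ and viewed, at most 10 in all, crops included, and the job is handed in when it is done.

Besides the shell and the picture viewer there is one more tool, called after "Call:" as name(argument=value, ...), one argument or row to a line, values as JSON. move_arm: Moves the arm, as the interface text tells. Its arguments: {"type":"object","properties":{"commands":{"type":"array","items":{"type":"array","items":{"type":"array","items":{"type":"number"}}}},"squeeze":{"type":"number"}},"required":["commands"]}

```bash
mkdir -p pics
python3 - <<'E'
from station import bot, imaging
import cv2, numpy as np
np.set_printoptions(precision=4,suppress=True)
o=bot.get_obs(); print(o['t'],o['eef_pos'],o['tool_rot'],o['gripper_width'],o['contact_force'])
for n in ["scene","side","wrist"]:
    c=imaging.calibration(n); print(n,c)
    im=imaging.read_camera(n); np.save(f'pics/{n}0.npy',im); cv2.imwrite(f'pics/{n}0.png',im[:,:,::-1])
a=[cv2.imread(f'pics/{n}0.png') for n in ["scene","side"]]
cv2.imwrite('pics/both.png',cv2.resize(np.vstack(a),(480,600)))
E
```

```text
0.0 [ 0.6744 -0.      0.2303] [-0.0006  0.7071  0.7071 -0.0007] 1.0025253230861069 [0.2592 0.3019 0.5712]
scene {'intrinsics': array([[383.8141,   0.    , 320.3298],
       [  0.    , 383.8141, 203.002 ],
       [  0.    ,   0.    ,   1.    ]]), 'extrinsics': array([[-0.3087,  0.5769, -0.7562,  1.1556],
       [ 0.9511,  0.1837, -0.2481,  0.196 ],
       [-0.0042, -0.7959, -0.6055,  0.6204],
       [ 0.    ,  0.    ,  0.    ,  1.    ]])}
side {'intrinsics': array([[486.1277,   0.    , 319.5035],
       [  0.    , 486.1277, 197.0616],
       [  0.    ,   0.    ,   1.    ]]), 'extrinsics': array([[-0.9785, -0.1598,  0.1306,  0.3632],
       [-0.2064,  0.7666, -0.608 ,  0.5721],
       [-0.0029, -0.6219, -0.7831,  0.7949],
       [ 0.    ,  0.    ,  0.    ,  1.    ]])}
wrist {'intrinsics': array([[345.8251,   0.    , 319.4072],
       [  0.    , 345.8251, 199.0561],
       [  0.    ,   0.    ,   1.    ]]), 'mount': array([[ 0.0001, -0.9648, -0.2631,  0.0658],
       [ 1.    ,  0.0001,  0.    ,  0.0005],
       [ 0.    , -0.2631,  0.9648, -0.1436],
       [ 0.    ,  0.    ,  0.    ,  1.    ]])}
```

View pics/scene0.png

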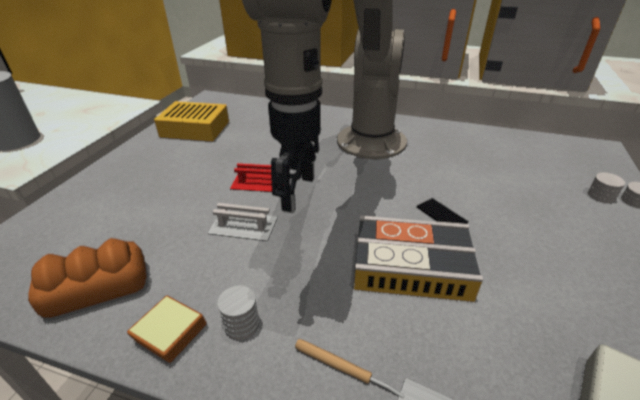

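View pics/side0.png

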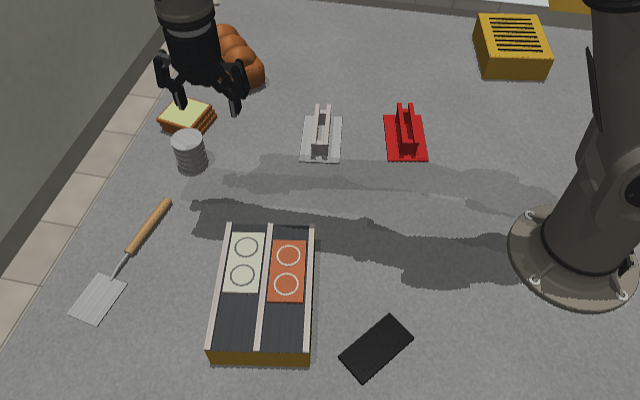

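The scene shows the yellow deck with two tiles. The terracotta one is in the lane nearer the robot (side px ~(287,270)) and the white one is in the other (side ~(243,262)).

- **Terracotta candidates:** the tile with rings on the deck at (287,270), and the black look-alike lying on the bench at (376,348). The ringed one fits.
- **Stand candidates:** the grey-aluminium stand at side (322,135), scene (243,218), and the red look-alike at side (405,135), scene (253,178). The grey one fits.
- **Outlet:** the tiles sit near the deck's upper end in the side view (smaller world y), and the free lane is below them. So that upper end is the outlet, which I'll check by measurement.

```bash
cat > h.py <<'E'
import numpy as np, cv2
from station import imaging
np.set_printoptions(precision=4,suppress=True)
def cast(name,px,z):
    c=imaging.calibration(name);K=c['intrinsics'];T=c['extrinsics']
    px=np.atleast_2d(np.asarray(px,float))
    d=np.c_[px,np.ones(len(px))]@np.linalg.inv(K).T@T[:3,:3].T
    s=(z-T[2,3])/d[:,2]
    return T[:3,3]+d*s[:,None]
def quad(mask):
    cs,_=cv2.findContours(mask.astype(np.uint8),cv2.RETR_EXTERNAL,cv2.CHAIN_APPROX_NONE)
    return max(cs,key=cv2.contourArea)[:,0,:].astype(float)
def rect(name,mask,z):
    w=cast(name,quad(mask),z)[:,:2]
    (c,s,a)=cv2.minAreaRect((w*1000).astype(np.float32))
    return np.array(c)/1000,np.array(s),a
E
python3 - <<'E'
from h import *
for n in ['side','scene']:
    im=np.load(f'pics/{n}0.npy'); hsv=cv2.cvtColor(im,cv2.COLOR_RGB2HSV)
    H,S,V=[hsv[...,i].astype(int) for i in range(3)]
    roi=np.zeros(H.shape,bool)
    if n=='side': roi[225:320,200:320]=1
    else: roi[210:275,350:485]=1
    t=roi&(H<14)&(S>110)&(V>90)
    t=cv2.morphologyEx(t.astype(np.uint8),cv2.MORPH_CLOSE,np.ones((7,7)))
    print(n,'terra',rect(n,t,.068),t.sum())
im=cv2.imread('pics/side0.png')
a=cv2.resize(im[90:170,280:440],(800,400),interpolation=cv2.INTER_CUBIC)
cv2.imwrite('pics/c1.png',a)
b=cv2.resize(im[215:375,195:325],(487,600),interpolation=cv2.INTER_CUBIC)
cv2.imwrite('pics/c2.png',b)
E
```

```text
side terra (array([0.5065, 0.1732]), array([ 59.7106, 120.7556]), 10.24350643157959) 2173
scene terra (array([0.5068, 0.173 ]), array([ 59.8088, 120.2917]), 10.756271362304688) 1024
```

View pics/c1.png

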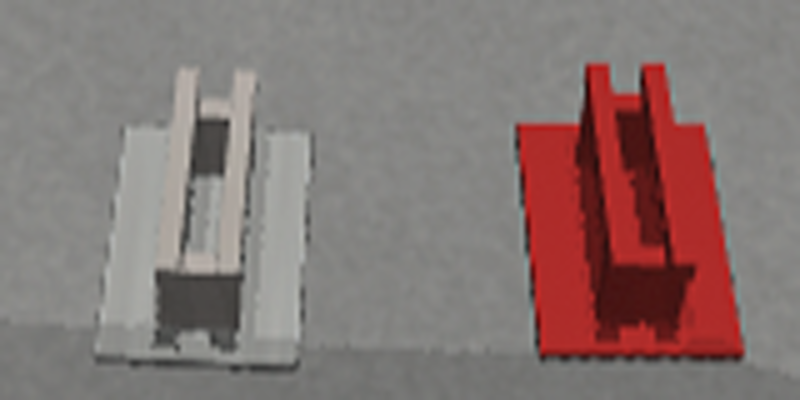

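View pics/c2.png

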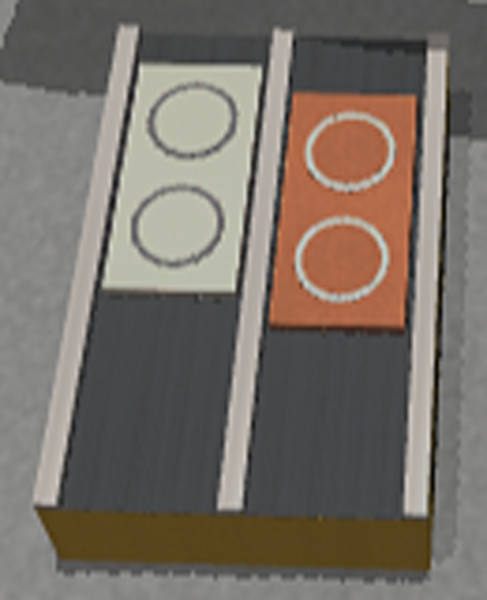

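Both crops confirm the choice. The terracotta tile with two pale rings sits in the right-hand lane, with free lane behind it at the lower (+y) end. The grey stand's rails run from crop px (217,70) to (200,270). Next I'll work out the deck edge and the stand from these corners.

Run:
```python
from h import *
D=np.array([[118,27],[448,36],[428,516],[36,506]])/[3.746,3.75]+[195,215]
w=cast('side',D,.066)[:,:2]; print('deck corners\n',w)
print('sizes',[np.linalg.norm(w[i]-w[(i+1)%4]) for i in range(4)])
S=np.array([[178,69],[256,70],[242,271],[157,268]])/5+[280,90]
s=cast('side',S,.05)[:,:2]; print('stand rails\n',s,s.mean(0),[np.linalg.norm(s[i]-s[(i+1)%4]) for i in range(4)])
B=np.array([[125,126],[313,132],[299,359],[96,352]])/5+[280,90]
b=cast('side',B,.005)[:,:2]; print('base',b.mean(0),[np.linalg.norm(b[i]-b[(i+1)%4]) for i in range(4)])
for q in (w,s,b):
    d=(q[3]+q[2]-q[0]-q[1]); print('y-dir angle deg',np.degrees(np.arctan2(d[1],d[0])))
# deck frame from tile + outlet
tc=np.array([.5067,.1731]); d=(w[3]+w[2]-w[0]-w[1]);y=d/np.linalg.norm(d);x=np.array([y[1],-y[0]])
o=(w[0]+w[1])/2;o2=w.mean(0)-.12*y
for p in (o,o2): print('outlet',p,'tile in deck',(tc-p)@x,(tc-p)@y)
im=cv2.imread('pics/scene0.png')
cv2.imwrite('pics/c3.png',cv2.resize(im[195:305,200:490],(800,303),interpolation=cv2.INTER_CUBIC))
```

```text
deck corners
 [[0.6401 0.0989]
 [0.4803 0.0711]
 [0.4375 0.3061]
 [0.5954 0.335 ]]
sizes [np.float64(0.16226581161618234), np.float64(0.2388899369897739), np.float64(0.16055768638917503), np.float64(0.24024096780980184)]
stand rails
 [[ 0.553  -0.2734]
 [ 0.5176 -0.28  ]
 [ 0.4986 -0.1515]
 [ 0.5346 -0.1459]] [ 0.5259 -0.2127] [np.float64(0.036005631361508715), np.float64(0.12984438296165401), np.float64(0.0364746504963374), np.float64(0.12878798528133853)]
base [ 0.526  -0.2132] [np.float64(0.09003824647212635), np.float64(0.14732138604654346), np.float64(0.08960569038257359), np.float64(0.14738168131536472)]
y-dir angle deg 100.51719014864837
y-dir angle deg 98.29621989466638
y-dir angle deg 97.90483062804654
outlet [0.5602 0.085 ] tile in deck -0.03651085314653606 0.09636298108812885
outlet [0.5602 0.0848] tile in deck -0.03651085314653608 0.09658100783593035
```

View pics/c3.png

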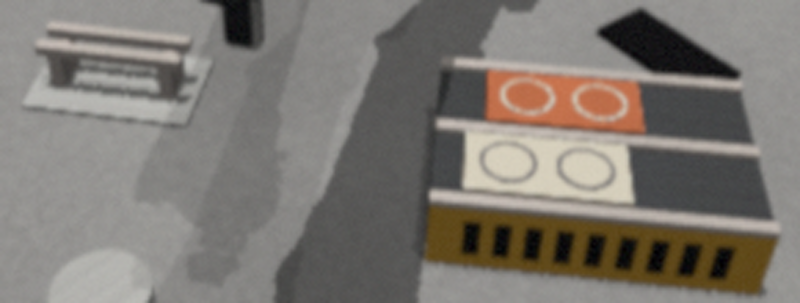

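All sizes match: deck 161×240, rails 36×129, tile 60×120. The tile sits at deck y = 0.0965, with 83 mm free behind it and only 36 mm ahead, so the outlet end is right. I'll move behind the tile with the fingers shut and the tool turned 10.5° to the lane.

Call:
move_arm(
  commands=[
    [[0.033,-0.0232,0.011,0,0,0,0],[0.033,-0.0232,0.011,0,0,0,0],[0.033,-0.0232,0.011,0,0,0,0],[0.033,-0.0232,0.011,0,0,0,0],[0.033,-0.0232,0.011,0,0,0,0],[0.033,-0.0232,0.011,0,0,0,0],[0.033,-0.0232,0.011,0,0,0,0],[0.033,-0.0232,0.011,0,0,0,0],[0,0,0,0,0,-5.2,0],[0,0,0,0,0,-5.3,0],[0,0,0,0,0,0,0],[0,0,0,0,0,0,0]],
  ],
  squeeze=80,
)

```text
t: 1.65
eef_pos: [0.4895, 0.2638, 0.1432]
tool_rot: [-0.0, 0.64, 0.768, -0.0]
contact_force: [-0.6, 0.9, -0.0]
gripper_width: -0.001
grasp_force: 0.0
```

```bash
cat >> h.py <<'E'
from station import bot
from scipy.spatial.transform import Rotation as R
O=np.array([.5602,.0849]);a=np.radians(100.5);Y=np.array([np.cos(a),np.sin(a)]);X=np.array([Y[1],-Y[0]])
def state():
    o=bot.get_obs();q=o['tool_rot'];r=R.from_quat([q[1],q[2],q[3],q[0]]).as_matrix();p=o['eef_pos']
    print('t',o['t'],'p',p,'deckxy',(p[:2]-O)@X,(p[:2]-O)@Y,'toolx ang',np.degrees(np.arctan2(r[1,0],r[0,0])),'z',r[:,2],'F',o['contact_force'],'w',o['gripper_width'],'g',o['grasp_force'])
    return p,r
E
python3 -c "
from h import *
state()"
```

```text
t 1.65 p [0.4895 0.2638 0.1432] deckxy -0.03694169961488215 0.1887771218472502 toolx ang 100.37379976669061 z [-0.0001 -0.0001 -1.    ] F [-0.5847  0.8511 -0.012 ] w -0.0006746574848669672 g 0.0
```

Call:
move_arm(
  commands=[
    [[0,0,0.025,0,0,0,0],[0,0,0.025,0,0,0,0],[0,0,0.02,0,0,0,0],[0,0,0.0095,0,0,0,0],[0,0,0,0,0,0,0],[-0.008,0,0,0,0,0,0],[-0.008,0,0,0,0,0,0],[-0.008,0,0,0,0,0,0],[-0.008,0,0,0,0,0,0],[-0.008,0,0,0,0,0,0],[-0.008,0,0,0,0,0,0],[-0.008,0,0,0,0,0,0],[-0.008,0,0,0,0,0,0],[-0.008,0,0,0,0,0,0],[-0.006,0,0,0,0,0,0],[-0.004,0,0,0,0,0,0],[0,0,0,0,0,0,0]],
  ],
)

```text
t: 3.78
eef_pos: [0.5043, 0.1828, 0.0637]
tool_rot: [0.0, 0.64, 0.769, -0.0]
contact_force: [0.2, 0.8, 0.3]
gripper_width: 0.002
grasp_force: 0.0
```

```bash
cat >> h.py <<'E'
def tile(tag,z,rois={'side':(60,400,150,420),'scene':(150,320,190,500)}):
    for n,r in rois.items():
        im=imaging.read_camera(n); cv2.imwrite(f'pics/{n}_{tag}.png',im[:,:,::-1])
        H,S,V=[c.astype(int) for c in cv2.split(cv2.cvtColor(im,cv2.COLOR_RGB2HSV))]
        m=(H>=6)&(H<14)&(S>110)&(V>70)
        k=np.zeros_like(m);k[r[0]:r[1],r[2]:r[3]]=1
        m=cv2.morphologyEx((m&k).astype(np.uint8),cv2.MORPH_CLOSE,np.ones((7,7)))
        c,s,a=rect(n,m,z);print(n,'tile',c,s,a,'deck',(c-O)@X,(c-O)@Y)
E
python3 -c "
from h import *
state();tile('p1',.068)"
```

```text
t 3.775 p [0.5043 0.1828 0.0637] deckxy -0.037086946490941936 0.10639315361229192 toolx ang 100.46589942592973 z [-0.0003 -0.0005 -1.    ] F [0.1924 0.7529 0.2837] w 0.0021350173543688124 g 0.0
side tile [ 0.7661 -0.3153] [131.8778 114.3134] 11.676350593566895 deck 0.12948149539380183 -0.4310435207623158
scene tile [0.5183 0.1115] [ 62.3194 116.6522] 12.404273986816406 deck -0.036296919531991094 0.033826440492527414
```

Call:
move_arm(
  commands=[
    [[-0.006,0,0,0,0,0,0],[-0.006,0,0,0,0,0,0],[-0.005,0,0,0,0,0,0],[-0.004,0,0,0,0,0,0],[0,0,0,0,0,0,0],[0.015,0,0,0,0,0,0],[0.015,0,-0.02,0,0,0,0],[0,0,-0.04,0,0,0,0],[0,0,-0.04,0,0,0,0],[0,0,0,0,0,0,0.085]],
  ],
)

```text
t: 5.12
eef_pos: [0.5044, 0.1947, 0.1671]
tool_rot: [0.001, 0.639, 0.769, 0.003]
contact_force: [0.5, 0.8, -0.8]
gripper_width: 0.199
grasp_force: 0.0
```

```bash
sed -i "s/'side':(60,400,150,420)/'side':(150,330,200,330)/" h.py; python3 -c "
from h import *
state();tile('p2',.068)"
```

```text
t 5.125 p [0.5044 0.1947 0.1671] deckxy -0.034806477945952985 0.11815900162921879 toolx ang 100.5815601187862 z [ 0.006   0.0033 -1.    ] F [ 0.5318  0.7514 -0.8302] w 0.1994238169464992 g 0.0
side tile [0.5165 0.1181] [59.7681 71.5958] 10.390484809875488 deck -0.03689310054439876 0.040641396524836185
scene tile [0.523  0.0924] [ 62.7606 119.3902] 11.24820327758789 deck -0.03520246015493379 0.014195625425910716
```

View pics/side_p2.png

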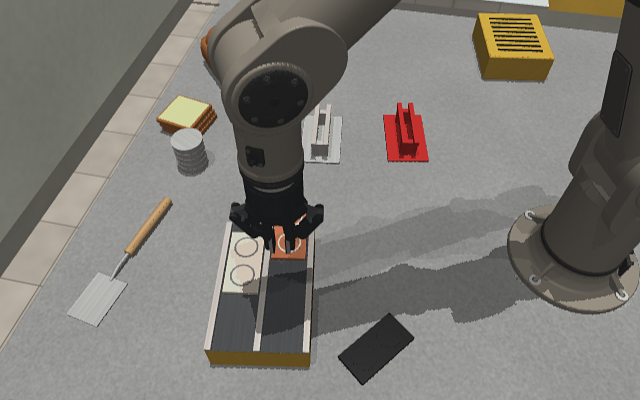

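The scene view puts the tile centre at deck y ≈ 0.014, as the push predicted, and the side view shows the white tile undisturbed at (245,262). I'll move over the overhang with the gripper open.

Call:
move_arm(
  commands=[
    [[-0.034,0,0,0,0,0,0.085],[-0.034,0,0,0,0,0,0.085],[-0.034,0,0,0,0,0,0.085],[-0.034,0,0,0,0,0,0.085],[0,0,0,0,0,0,0.085],[0,0,0,0,0,0,0.085],[0,0,0,0,0,0,0.085],[0,0,0,0,0,0,0.085]],
  ],
)

```text
t: 6.22
eef_pos: [0.5273, 0.0596, 0.1636]
tool_rot: [-0.0, 0.639, 0.769, -0.0]
contact_force: [-0.4, 1.3, 0.8]
gripper_width: 0.993
grasp_force: 0.0
```

```bash
python3 -c "
from h import *
state();tile('p3',.068)
im=imaging.read_camera('wrist');cv2.imwrite('pics/wrist3.png',im[:,:,::-1])"
```

```text
t 6.225 p [0.5273 0.0596 0.1636] deckxy -0.03698471525773381 -0.018884510636015286 toolx ang 100.5974647501012 z [-0.0003  0.0002 -1.    ] F [-0.3627  1.3215  0.788 ] w 0.9929584674899523 g 0.0
side tile [0.5213 0.0937] [ 59.6576 120.9604] 10.626338005065918 deck -0.03667499422740628 0.015761060830401193
scene tile [0.5242 0.0927] [ 64.5211 119.1757] 10.754448890686035 deck -0.03395206540800578 0.014197775554991885
```

View pics/wrist3.png

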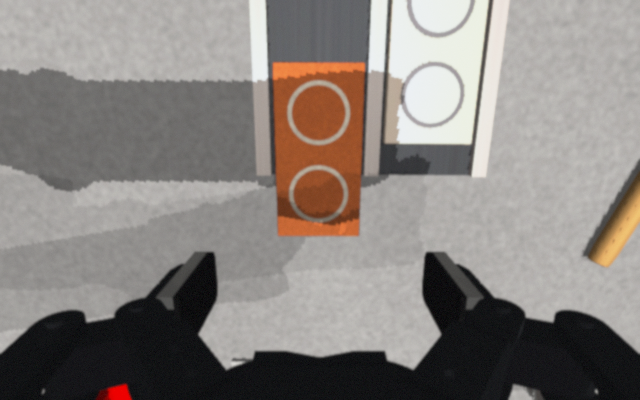

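The wrist view shows the tile overhanging between the open fingers, centred at column 318, with about a third of its length past the edge. The white tile is still fully in its lane. I'll descend and grip.

Call:
move_arm(
  commands=[
    [[-0.002,0,0.025,0,0,0,0.085],[0,0,0.025,0,0,0,0.085],[0,0,0.025,0,0,0,0.085],[0,0,0.025,0,0,0,0.085],[0,0,0.015,0,0,0,0.085],[0,0,0.0095,0,0,0,0.085],[0,0,0,0,0,0,0.085],[0,0,0,0,0,0,0.05],[0,0,0,0,0,0,0.05],[0,0,0,0,0,0,0.05],[0,0,0,0,0,0,0.05],[0,0,0,0,0,0,0.05],[0,0,0,0,0,0,0.05]],
  ],
  squeeze=80,
)

```text
t: 8.0
eef_pos: [0.5284, 0.0566, 0.0404]
tool_rot: [0.0, 0.64, 0.769, 0.001]
contact_force: [-2.9, -0.6, 5.0]
gripper_width: 0.686
grasp_force: 83.9
```

```bash
python3 -c "
from h import *
state();tile('p4',.068)"
```

```text
t 8.0 p [0.5284 0.0566 0.0404] deckxy -0.036426482089728894 -0.02204897774265143 toolx ang 100.49039311045622 z [ 0.0014  0.0002 -1.    ] F [-2.8912 -0.5528  5.0147] w 0.6859034680868215 g 83.92397403717041
side tile [0.5218 0.0941] [ 59.6954 120.3509] 11.327554702758789 deck -0.03603166535151873 0.016046685179219526
scene tile [0.5195 0.1096] [61.3523 87.2443] 15.22625732421875 deck -0.03549596904809295 0.03168226362941334
```

The grip holds: 84 N at about 59 mm opening. Lifting slowly.

Call:
move_arm(
  commands=[
    [[0,0,-0.004,0,0,0,0.05],[0,0,-0.008,0,0,0,0.05],[0,0,-0.012,0,0,0,0.05],[0,0,-0.015,0,0,0,0.05],[0,0,-0.015,0,0,0,0.05],[0,0,-0.012,0,0,0,0.05],[0,0,-0.008,0,0,0,0.05],[0,0,-0.006,0,0,0,0.05],[0,0,0,0,0,0,0.05],[0,0,0,0,0,0,0.05]],
  ],
)

```text
t: 9.35
eef_pos: [0.5275, 0.0565, 0.1189]
tool_rot: [-0.0, 0.639, 0.769, -0.0]
contact_force: [-0.0, -0.6, -1.5]
gripper_width: 0.684
grasp_force: 85.5
```

```bash
python3 -c "
from h import *
p,r=state();tile('p5',.068+p[2]-.0404)
c=np.array([.5261,-.2129]);a=np.radians(98.2);y=np.array([np.cos(a),np.sin(a)])
print('goal TCP', c-.038*y)
im=imaging.read_camera('wrist');cv2.imwrite('pics/wrist5.png',im[:,:,::-1])"
```

```text
t 9.35 p [0.5275 0.0565 0.1189] deckxy -0.0372853151970625 -0.02199494316805769 toolx ang 100.50077517260382 z [-0.0008 -0.0002 -1.    ] F [-0.0193 -0.6043 -1.4895] w 0.6835460674000066 g 85.48184037208557
side tile [0.5208 0.0947] [ 59.3861 121.0543] 11.537664413452148 deck -0.03691925131794794 0.01682180184773643
scene tile [0.521  0.1094] [65.2212 83.7724] 12.915266036987305 deck -0.03410147646646497 0.031246454811260274
goal TCP [ 0.5315 -0.2505]
```

View pics/scene_p5.png

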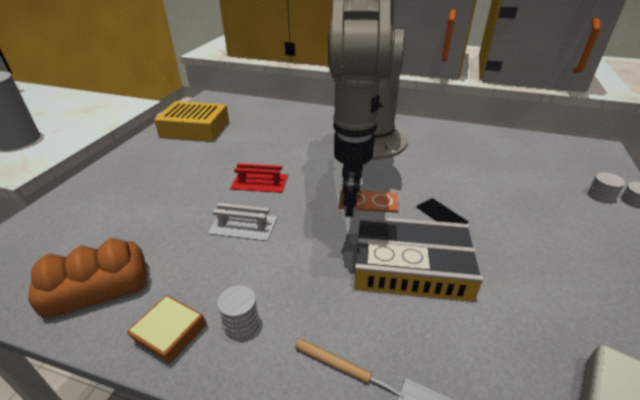

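The tile is lifted and level, and the side view gives the expected 59×121 at its new height. Next I'll carry it over to the stand.

Call:
move_arm(
  commands=[
    [[-0.01,-0.0017,0,0,0,0,0.05],[-0.02,-0.0034,0,0,0,0,0.05],[-0.03,-0.0052,0,0,0,0,0.05],[-0.03,-0.0052,0,0,0,0,0.05],[-0.03,-0.0052,0,0,0,0,0.05],[-0.03,-0.0052,0,0,0,0,0.05],[-0.03,-0.0052,0,0,0,0,0.05],[-0.03,-0.0052,0,0,0,0,0.05],[-0.03,-0.0052,0,0,0,0,0.05],[-0.03,-0.0052,0,0,0,0,0.05],[-0.02,-0.0034,0,0,0,0,0.05],[-0.013,-0.002,0,0,0,0,0.05],[0,0,0,0,0,2.3,0.05],[0,0,0,0,0,0,0.05],[0,0,0,0,0,0,0.05],[0,0,0,0,0,0,0.05]],
  ],
)

```text
t: 11.5
eef_pos: [0.532, -0.2501, 0.1193]
tool_rot: [-0.0, 0.654, 0.756, 0.0]
contact_force: [0.1, -0.5, -1.2]
gripper_width: 0.676
grasp_force: 85.5
```

```bash
python3 -c "
from h import *
p,r=state();z=.068+p[2]-.0404
tile('p6',z,{'side':(40,200,270,370),'scene':(120,260,170,310)})"
```

```text
t 11.5 p [ 0.532  -0.2501  0.1193] deckxy -0.0887532347918458 -0.3242633901463775 toolx ang 98.27039065529378 z [ 0.      0.0002 -1.    ] F [ 0.1459 -0.4782 -1.1668] w 0.6764810396082951 g 85.50216436386108
side tile [ 0.5274 -0.2098] [ 58.7644 122.1309] 10.773571014404297 deck -0.08597338949418204 -0.2837796771277876
scene tile [ 0.5303 -0.2078] [ 65.5743 112.9152] 7.1143798828125 deck -0.08269447704145438 -0.2823461574821309
```

Call:
move_arm(
  commands=[
    [[-0.0025,-0.0015,0.01,0,0,0,0.05],[0,0,0.015,0,0,0,0.05],[0,0,0.02,0,0,0,0.05],[0,0,0.018,0,0,0,0.05],[0,0,0.012,0,0,0,0.05],[0,0,0.006,0,0,0,0.05],[0,0,0.003,0,0,0,0.05],[0,0,0,0,0,0,0.05],[0,0,0,0,0,0,0.05]],
  ],
)

```text
t: 12.72
eef_pos: [0.5311, -0.2537, 0.0358]
tool_rot: [0.001, 0.655, 0.756, 0.0]
contact_force: [0.2, 0.9, -0.8]
gripper_width: 0.682
grasp_force: 85.5
```

```bash
python3 -c "
from h import *
p,r=state();z=.068+p[2]-.0404
tile('p7',z,{'side':(40,200,270,370),'scene':(120,260,170,310)})
a,b=cv2.imread('pics/side_p7.png')[70:190,260:400],cv2.imread('pics/scene_p7.png')[170:270,180:310]
cv2.imwrite('pics/c7.png',np.hstack([cv2.resize(a,(400,343)),cv2.resize(b,(400,343))]))"
```

```text
t 12.725 p [ 0.5311 -0.2537  0.0358] deckxy -0.0902813310152874 -0.3276823334345491 toolx ang 98.19627530291594 z [ 0.001  -0.0003 -1.    ] F [ 0.2444  0.8813 -0.8431] w 0.6819016105981027 g 85.51663398742676
side tile [ 0.526  -0.2145] [ 59.4177 123.2312] 9.174711227416992 deck -0.08814366230414117 -0.2881374919619503
scene tile [ 0.5302 -0.2073] [ 63.3968 104.6951] 10.188492774963379 deck -0.08275578828859714 -0.28187950795175226
```

View pics/c7.png

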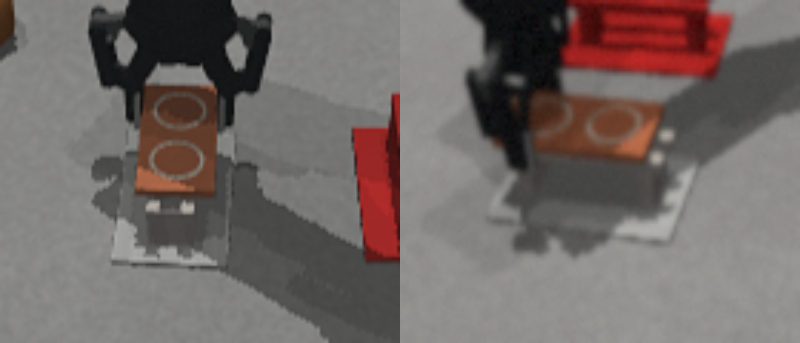

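The tile is over the grey stand and aligned with the rails, with the near rail ends just showing at crop (170,208). It is about 5 mm above them, so I'll lower gently to contact.

Call:
move_arm(
  commands=[
    [[0.001,0,0.001,0,0,0,0.05],[0,0,0.001,0,0,0,0.05],[0,0,0.001,0,0,0,0.05],[0,0,0.001,0,0,0,0.05],[0,0,0,0,0,0,0.05],[0,0,0,0,0,0,0.05]],
  ],
)

```text
t: 13.58
eef_pos: [0.5306, -0.2526, 0.0313]
tool_rot: [-0.0, 0.655, 0.756, 0.0]
contact_force: [-0.9, 0.6, -1.5]
gripper_width: 0.683
grasp_force: 85.5
```

Call:
move_arm(
  commands=[
    [[0,0,0.001,0,0,0,0.05],[0,0,0,0,0,0,0.05],[0,0,0,0,0,0,0.05]],
  ],
)

```text
t: 13.95
eef_pos: [0.5307, -0.2526, 0.0308]
tool_rot: [0.0, 0.655, 0.756, 0.0]
contact_force: [-1.7, 1.6, 5.4]
gripper_width: 0.687
grasp_force: 86.1
```

Contact shows as +5 N upward at the expected height. I'll release and back off.

Call:
move_arm(
  commands=[
    [[0,0,0,0,0,0,0.064],[0,0,0,0,0,0,0.072],[0,0,0,0,0,0,0.085],[0,0,0,0,0,0,0.085],[0,0,0,0,0,0,0.085],[0,0,0,0,0,0,0.085],[0,0,-0.01,0,0,0,0.085],[0,0,-0.02,0,0,0,0.085],[0,0,-0.04,0,0,0,0.085],[0,0,-0.04,0,0,0,0.085],[-0.04,0,-0.04,0,0,0,0.085],[-0.04,0,0,0,0,0,0.085],[0,0,0,0,0,0,0.085],[0,0,0,0,0,0,0.085]],
  ],
)

```text
t: 15.7
eef_pos: [0.5418, -0.3309, 0.1803]
tool_rot: [-0.0, 0.655, 0.756, 0.0]
contact_force: [1.0, -0.1, -0.8]
gripper_width: 0.999
grasp_force: 0.0
```

```bash
python3 -c "
from h import *
p,r=state()
tile('p8',.058,{'side':(40,200,270,370),'scene':(120,260,170,310)})
a,b=cv2.imread('pics/side_p8.png')[70:190,260:400],cv2.imread('pics/scene_p8.png')[160:310,180:500]
cv2.imwrite('pics/c8.png',np.hstack([cv2.resize(a,(300,257)),cv2.resize(b,(500,257))]))"
```

```text
t 15.7 p [ 0.5418 -0.3309  0.1803] deckxy -0.09383431131920339 -0.40546861600609424 toolx ang 98.21445411902991 z [-0.0003  0.0009 -1.    ] F [ 1.031  -0.1379 -0.7515] w 0.9985624161244927 g 0.0
side tile [ 0.5259 -0.2142] [ 59.5482 122.6593] 9.454142570495605 deck -0.08823087134977245 -0.2877924885209473
scene tile [ 0.5281 -0.2152] [ 67.7403 120.2188] 9.235706329345703 deck -0.08628783693320477 -0.28921906583098766
```

View pics/c8.png

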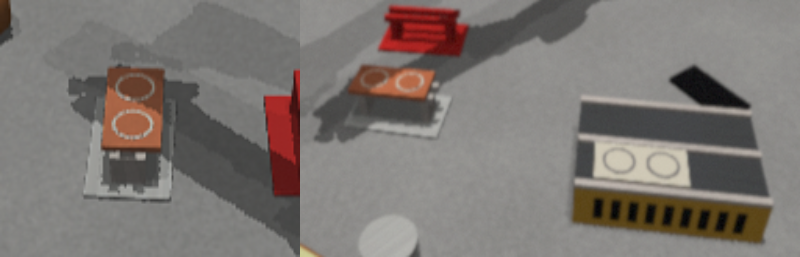

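The tile lies flat on the stand, 1–2 mm off centre and about 1° off the rails. The white tile is where it was and the arm is clear.

```bash
python3 -c "
from station import bot
print(bot.hand_in())"
```

```text
the job is handed in; nothing more can be done
None
```

The terracotta tile is flat on the aluminium stand, about 2 mm off centre and 1° off the rails by the cameras; the white tile was left in place, and the job was handed in just after 15.7 s (no verdict returned).

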